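# Find and mark a hanging rail's balance point

## Task

The aluminium hanging rail lies off balance on the knife-edge cradle of the balancing stand. Slide it lengthwise over the edge, gently and without lifting it off, until it balances level by itself with neither end down on a rest; then push the stand's spring punch down onto it with roughly 10 N (never near 20) to mark that point, and let the punch spring back up, leaving the rail balanced. Leave everything else on the table where it is.

Things in the scene. Friction and masses are not known exactly. Their poses are not given: they have to be found in the camera images.
- stand: Balancing stand fixed to the table, grey base plate 90 x 250 x 12 mm; origin on the table under the middle of its knife edge, x across the rail, y along the rail, z up. A post behind the edge (+x side) carries an arm, 30 mm wide along y, its top 122 mm and underside 102 mm above the table, that holds the punch over the edge.
- left_rest (a point): Middle of the rubber floor of the forked rest on the edge's +y side, 85 mm from the edge and 55 mm above the table; an equal rest stands on the -y side. Each is 12 mm long (y); its two prongs, 28 mm apart inside and 84 mm high, keep the rail in line. An unbalanced rail ends on or just above one rest.
- cradle: Steel cradle in the middle of the stand on which the rail rests: a flat plate 80 mm long along the rail and 32 mm wide, top 60 mm above the table, rocking about x on the knife edge beneath it (line 40 mm above the table, where its origin lies). A weak damped spring lets it tip about 0.006 rad for each mm of the load's centre of mass off the edge, up to 0.055 rad either way.
- cradle_mid (a point): Middle of the top of the cradle, straight above the knife edge, 60 mm above the table when level.
- rail: Loose straight hanging rail, closed aluminium section 24 mm wide (x), 320 mm long (y), 12 mm thick (z), grey end caps, about 0.3 kg. Origin at the centre of its underside. A fixed part hidden inside puts the centre of mass up to 17 mm off the middle, either way. At the start the centre of mass is 13 to 59 mm to the +y side of the edge, so the +y side is down.
- rail_center (a point): Geometric centre of the rail (half-way up), not its centre of mass; 66 mm above the table when the rail lies level on the cradle.
- rail_left_end (a point): Centre of the rail's +y end face, 160 mm from the rail's centre. Between level and tipped it moves about 9 mm up or down.
- rail_right_end (a point): Centre of the rail's -y end face, 160 mm from the rail's centre.
- punch_cap (a point): Centre of the top of the punch's round black cap (32 mm across, 12 mm thick), straight above the middle of the edge, 162 mm above the table when up. Press it straight down.
- punch (a joint): Downward travel of the punch cap (m), 0 is up; springs back. The tip meets a level rail after 8 mm; the return spring takes 1.8 N at first and 3 N there. The tip then yields by a spring with 3 N preload and 2.5 N per mm for another 6 mm, beyond which it is rigid. A mark needs more than 4 N of the tip on the rail.
- letter_b: Bystander: pale cut-out letter, 49 x 38 x 13 mm, beside the stand on the robot's side.
- letter_z: Bystander: pale cut-out letter, 42 x 32 x 12 mm, behind the stand.
- tape_roll: Bystander: roll of black tape lying flat, 64 mm across, 18 mm high, behind the stand.
- marker: Bystander: felt marker lying flat, 132 mm long, 16 mm thick, on the robot's side of the stand.
- sanding_block: Bystander: sanding block, 60 x 100 x 28 mm, to the right.
- spring_clamp: Bystander: spring clamp lying flat, 53 x 101 x 17 mm, to the right.
- punch_tip: Steel tip of the punch, 8 mm across, which moves with the cap and meets the rail's top straight above the edge. Origin and axes as the stand's, moved down by the punch's travel.

How it is judged:
On the way, in this order (a step that is already met when the one before it is completed fails the run):
1. the rail balances level on the cradle by itself, untouched by the robot, with the punch up (angle between rail_center's own z axis and vertical below 0.025 rad and contact force between each of the fingers, the arm and rail below 0.05 N and linear speed of rail below 0.01 m/s and angular speed of rail below 0.1 rad/s and value of joint punch below 0.003 m and height (world z) of rail_center between 0.062 and 0.07 m), for 0.6 s.
2. the punch tip presses on the still level rail with more than 4 N, nothing else touching the rail (contact force between punch_tip and rail above 4 N and angle between rail_center's own z axis and vertical below 0.025 rad and contact force between each of the fingers, the arm and rail below 0.05 N), for 0.15 s.
At the end, for the whole second after the job is handed in: The rail lies balanced on the cradle: tilt under 0.025 rad, its centre 62 to 70 mm above the table, at rest and untouched by the robot, with the punch sprung back up (under 3 mm of travel) (all of step 1).
It fails at once if the rail is pressed on the cradle with more than 20 N (contact force between cradle and rail above 20 N).
It fails at once if the rail is lifted off the cradle (centre more than 24 mm above its level height) or comes off the stand (height (world z) of rail_center above 0.09 m or height (world z) of rail_center below 0.05 m).
It fails at once if a bystander is shifted more than 15 mm (distance of any of letter_b, letter_z, tape_roll, marker, sanding_block, spring_clamp from where it was at the start of the episode above 0.015 m).
It also fails if it takes over 58 s, if anything falls off the work surface, if the arm or the gripper's body presses on something with over 40 N, if the wrist force passes 120 N, or if a joint passes its speed limit or range.

## Robot

A 7-joint arm with a two-finger parallel gripper is mounted at the origin on a cart in front of the work surface, level with it; the furniture and walls round the work are solid. World frame = base frame: x ahead of the robot, y to its left, z up, the work surface at z = 0. Lengths are in m, angles in rad, forces in N, time in s.
With the tool pointing down it reaches from about 0.4 to 0.9 m from the base axis. Payload 5.5 kg.
Tool frame: the origin (TCP) lies midway between the tips of the shut fingers; the grasp point (between the pads) lies 19 mm behind it (manip.grip_depth is the distance from the TCP to the grasp point, in m); z points along the fingers, y is the line along which they close (so a half turn about z gives the same grasp; the last joint's range is limited). The gripper opens to 92 mm and grips with 3 to 60 N. Pads are 19 mm wide; open, the fingers measure 130 mm over their backs; the gripper's body (75 mm by 190 mm) begins 47 mm behind the grasp point.
Start: joints at [1.402, 0.501, -0.427, 1.55, 0.221, 1.138, -0.21], TCP at [0.272, -0.59, 0.227] pointing down, gripper open.
Joint ranges: [-2.88, 2.88], [-0.31, 2.03], [-1.54, 1.56], [0.2, 2.42], [-1.41, 4.55], [0.19, 2.02], [-2.57, 2.57]. Speed limits (rad/s): [2.57, 2.57, 3.14, 3.14, 3.14, 3.14, 3.14].

## Interface

Orientations are given as a unit quaternion [x, y, z, w].
In Python, from bench import manip, effector, viewer gives the robot as it stands. Calls block until the motion is done:
- manip.move_pose(position, orientation): joint-space move of the TCP to a pose.
- manip.servo_line(position, ori=None, vel=0.15): straight line of the TCP; ori=None keeps the orientation; vel is the mean speed in m/s.
- manip.movej(angles): joint-space move.
- effector.open_jaws() and effector.close(f_grip=None): open the fingers fully, or close them until they stop; f_grip is the grip in N (None keeps the last).
- manip.sleep(seconds).
- manip.solve_ik(position, orientation): joint angles nearest the present ones, or None.
- viewer.get_image(name): name is "scene" or "top" or "wrist"; returns the picture (400x640x3 uint8, red, green, blue); there is no depth.
- viewer.get_calibration(name): a dict with "vfov" (degrees; the focal length in pixels is half the picture's height over the tangent of half this angle, whatever the lens; pixels are square), "cx", "cy" (the principal point, pixels), "eye" and "attitude" of the camera in the world. Camera axes: x right, y down, z forward; pixel columns grow to the right and rows downward; lengths in m; the calibration is good to about 2 mm. A picture is of the moment at which its call begins: read the wrist's pose just before it. get_calibration takes no time and is no camera call; for the wrist camera it gives the pose at the moment of the call.
A pose or a line that the arm cannot do raises manip.PlanningError and nothing moves.
- manip.hand_in(): hands the job in; it is judged then, once.
Readings, each from a call of its own:
- manip.current_clock(): time.
- manip.current_q(): joint angles.
- manip.current_joint_velocities(): joint speeds.
- manip.current_tau(): joint torques, N m.
- manip.current_tool_pos(): TCP position.
- manip.current_tcp_rot(): TCP orientation.
- manip.current_force(): force on the tool from outside, world axes, zero at the start.
- manip.current_wrist_torque(): the same for the moment, N m.
- manip.current_finger_gap(): finger opening in m.
- manip.current_gripper_force(): force on a finger pad.
Only numpy, scipy, OpenCV 4.12 (cv2) and the standard library are available. Lean on these libraries where they do the work, as an engineer would, in place of code of your own. Each camera call takes 0.05 s, during which the arm holds its last target. There are 200 camera calls.

## Working session

There is one attempt and no reset: what is moved stays moved. The work goes in short steps, each a Python script; the robot and the scene stay as the last script left them, time stands still between calls to the robot, and variables do not carry over. Pictures are saved under pics/ and viewed, at most 10 in all, crops included, and the job is handed in when it is done.

```bash
mkdir -p pics; python3 - <<'E'
from bench import manip, effector, viewer
import cv2
for n in("scene","top"):
    im=viewer.get_image(n); cv2.imwrite(f"pics/{n}0.png",im[...,::-1]); print(n,viewer.get_calibration(n))
print(manip.current_clock(),manip.current_tool_pos(),manip.current_tcp_rot(),manip.current_force())
E
```

```text
scene {'vfov': 51.37900139431428, 'cx': 312.9418251780924, 'cy': 200.8697173094099, 'eye': array([-0.31189082, -0.65427779,  0.57615724]), 'attitude': array([ 0.74495014, -0.38137074,  0.24517209, -0.48938359])}
top {'vfov': 57.66063953314825, 'cx': 322.48390768863106, 'cy': 201.59531735864914, 'eye': array([ 0.3819639 , -0.07028857,  1.09188093]), 'attitude': array([-0.69816749,  0.71290021, -0.04227496,  0.05048045])}
0.1 [ 0.27173738 -0.58979405  0.2257814 ] [ 9.76775498e-01  2.14263530e-01 -1.57773167e-04 -8.61383587e-04] [-0.31345797  0.2999006   0.72535532]
```

View pics/top0.png

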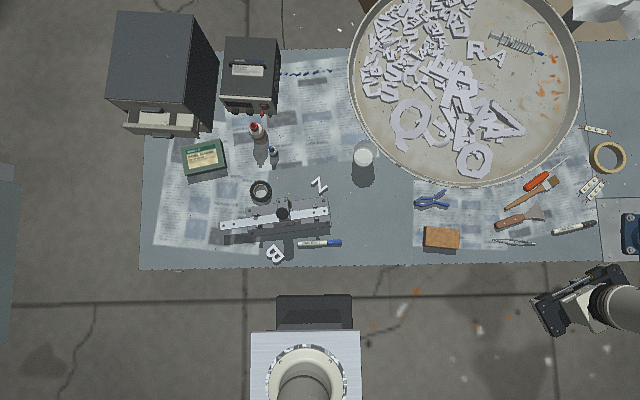

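View pics/scene0.png

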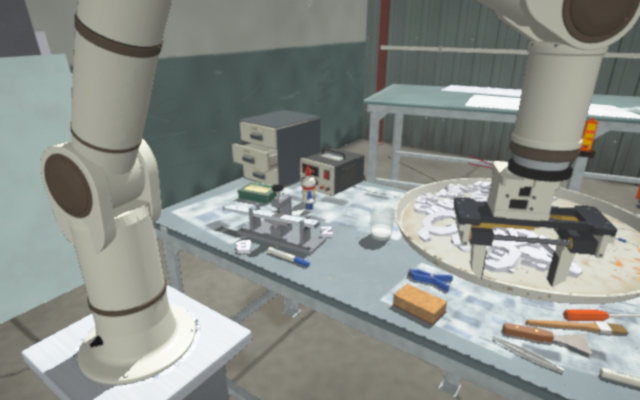

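```bash
cat > h.py <<'E'
import numpy as np, cv2
from scipy.spatial.transform import Rotation as R
from bench import manip, effector, viewer
def cast(c,u,v,z):
    f=200/np.tan(np.radians(c['vfov'])/2)
    d=R.from_quat(c['attitude']).apply([(u-c['cx'])/f,(v-c['cy'])/f,1]); e=np.array(c['eye'])
    return e+d*(z-e[2])/d[2]
def proj(c,p):
    f=200/np.tan(np.radians(c['vfov'])/2)
    q=R.from_quat(c['attitude']).inv().apply(np.array(p)-c['eye'])
    return q[0]/q[2]*f+c['cx'],q[1]/q[2]*f+c['cy']
E
python3 - <<'E'
from h import *
im=cv2.imread('pics/top0.png')[165:270,205:365]
cv2.imwrite('pics/crop0.png',cv2.resize(im,None,fx=5,fy=5,interpolation=cv2.INTER_CUBIC))
c=viewer.get_calibration('top')
for u,v,z in((220,227,.057),(330,210,.07),(283,213,.162),(260,190,.018),(275,252,.013),(335,243,.016),(319,185,.012),(363,155,0.05)): print(u,v,cast(c,u,v,z))
w=viewer.get_calibration('wrist');print(w)
r=R.from_quat(manip.current_tcp_rot()); print(r.inv().apply(w['eye']-np.array(manip.current_tool_pos())), (r.inv()*R.from_quat(w['attitude'])).as_matrix(), r.as_matrix())
E
```

```text
220 227 [0.45188699 0.23462198 0.057     ]
330 210 [ 0.49257785 -0.08053143  0.07      ]
283 213 [0.47744728 0.04152412 0.162     ]
260 190 [0.56304356 0.12754284 0.018     ]
275 252 [0.37781151 0.08371121 0.013     ]
335 243 [ 0.40052322 -0.09355471  0.016     ]
319 185 [ 0.57538486 -0.04966779  0.012     ]
363 155 [ 0.65511633 -0.18133936  0.05      ]
{'vfov': 58.174068067815355, 'cx': 319.69489146769797, 'cy': 201.06772747206054, 'eye': array([ 0.34118457, -0.55634244,  0.38230661]), 'attitude': array([ 0.83364681, -0.53341585, -0.07747173,  0.12041038])}
[ 0.07708224 -0.00158527 -0.15651797] [[ 3.92442092e-04 -9.58981767e-01 -2.83467488e-01]
 [ 9.99999382e-01  8.15859763e-05  1.10842477e-03]
 [-1.03983217e-03 -2.83467748e-01  9.58981207e-01]] [[ 9.08182229e-01  4.18574461e-01 -6.77344104e-04]
 [ 4.18575005e-01 -9.08180795e-01  1.61514669e-03]
 [ 6.09082493e-05 -1.75036683e-03 -9.99998466e-01]]
```

View pics/crop0.png

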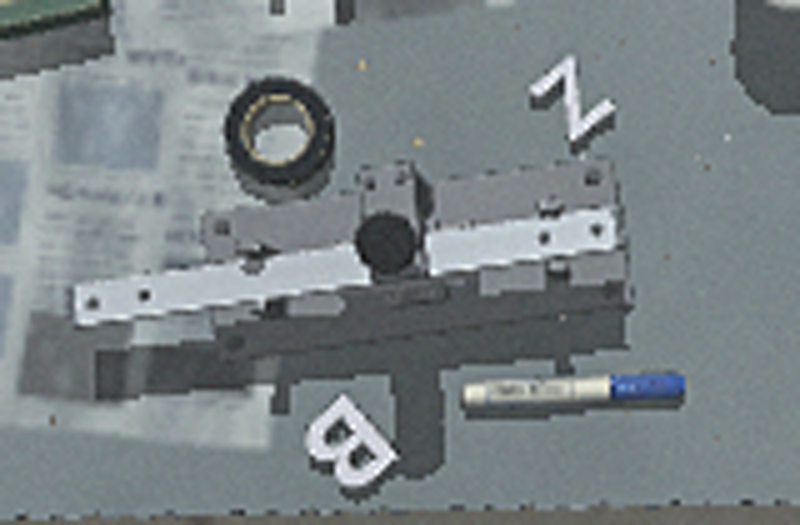

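The top view shows the rail's ends at about (220,227) and (330,210) and the punch cap at (283,213). The rail centre is about 36 mm to +y of the edge, and the stand is yawed about 7°. I'll grip the +y end lightly with the hand tilted outward, so the wrist camera looks along the rail.

```bash
cat >> h.py <<'E'
Z=np.array([0,0,1.])
yd=np.array([-.128,.992,0]);yd/=np.linalg.norm(yd); xd=np.cross(yd,Z)
def ori(t):
    t=np.radians(t); z=-np.cos(t)*Z-np.sin(t)*yd; x=np.cos(t)*yd-np.sin(t)*Z
    return R.from_matrix(np.c_[x,np.cross(z,x),z]).as_quat()
def shot(n,name='wrist'):
    c=viewer.get_calibration(name); im=viewer.get_image(name); cv2.imwrite(f'pics/{n}.png',im[...,::-1]); return c,im
E
python3 - <<'E'
from h import *
end=np.array([.452,.2346,.06])
q0=manip.current_q()
for t in (30,25,15):
    for p in (end+.06*yd+.03*Z, end-.012*yd-.02*Z, end-.06*yd-.02*Z): print(t,manip.solve_ik(p,ori(t)))
t=30
try:
    pre=end+.06*yd+.03*Z
    manip.move_pose(pre+.22*Z,ori(t)); print(manip.current_clock(),manip.current_q())
    manip.servo_line(pre,vel=.2)
    manip.sleep(.3); c,im=shot('w1'); print(c,manip.current_clock(),manip.current_force())
    for o in (0,-.085,-.196): print(proj(c,end+(o)*yd))
except manip.PlanningError as e: print('ERR',e)
E
```

```text
30 [-0.25551302  0.88594172 -0.93116171  1.69985886  0.93271448  1.51525449
 -1.3980644 ]
30 [-0.10879688  0.94803336 -0.96823278  1.82434457  1.06209509  1.45545709
 -1.43771278]
30 [-0.00238735  0.93756095 -0.9986588   1.89175097  1.10637053  1.44271826
 -1.41944438]
25 [-0.03770844  1.10612882 -1.3073924   1.73908617  1.15722608  1.69708528
 -1.51878862]
25 [-0.06062918  0.89396552 -0.96220244  1.86427846  1.02945189  1.34583394
 -1.39539385]
25 [ 0.05944308  0.8958653  -1.0116916   1.92620153  1.0842084   1.34689324
 -1.37811681]
15 [ 0.08316404  1.01236054 -1.30601245  1.82357105  1.09440054  1.4757872
 -1.44990393]
15 [ 0.04067465  0.7948478  -0.94250913  1.93776946  0.94912458  1.12199395
 -1.28575104]
15 [ 0.20073732  0.83473899 -1.04793975  1.98737118  1.03829975  1.16385351
 -1.2810476 ]
3.2917 [-0.08664644  0.77148874 -1.30111793  1.53828025  0.88505721  1.91444649
 -1.30046918]
{'vfov': 58.174068067815355, 'cx': 319.69489146769797, 'cy': 201.06772747206054, 'eye': array([0.42566138, 0.44004173, 0.18771225]), 'attitude': array([0.91688484, 0.05874153, 0.02606549, 0.39394444])} 4.8917 [0.88571521 0.35994431 0.3250407 ]
(np.float64(319.0585291286224), np.float64(276.4009044512377))
(np.float64(319.1602263770893), np.float64(331.05711500503423))
(np.float64(319.243382976086), np.float64(375.7488313711739))
```

View pics/w1.png

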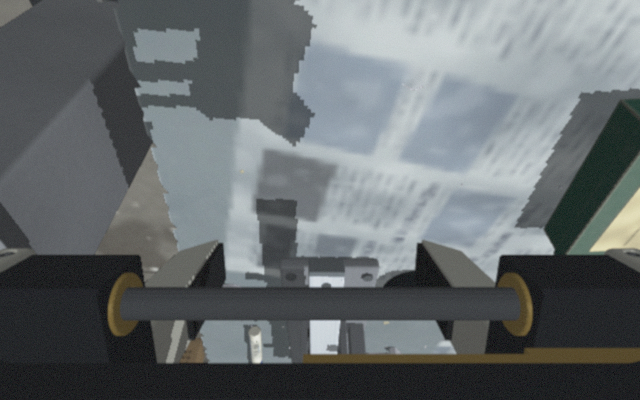

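```bash
python3 - <<'E'
from h import *
im=cv2.imread('pics/w1.png')[235:375,230:430]
cv2.imwrite('pics/w1c.png',cv2.resize(im,None,fx=4,fy=4,interpolation=cv2.INTER_CUBIC))
c=viewer.get_calibration('wrist'); print(proj(c,manip.current_tool_pos()))
E
```

```text
(np.float64(319.6174415105135), np.float64(264.78593701117467))
```

View pics/w1c.png

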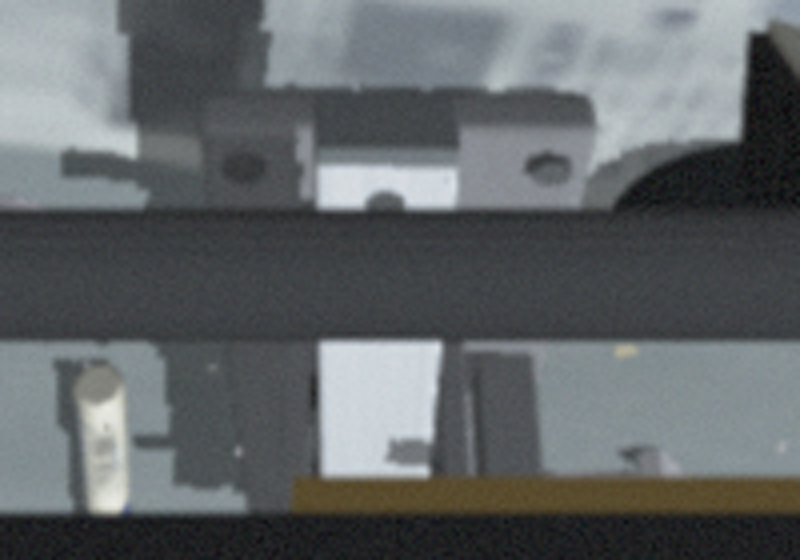

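```bash
python3 - <<'E'
from h import *
c=viewer.get_calibration('wrist')
f=200/np.tan(np.radians(c['vfov'])/2); print('f',f)
for u,v,z in((309.3,273,.063),(345,273,.063),(309.5,322,.069),(340.5,322,.069),(309.7,350,.0725),(338.2,350,.0725)):
    p=cast(c,u,v,z); print(p, 'stand-rel to punch', (p-[.4774,.0415,0])@xd,(p-[.4774,.0415,0])@yd)
E
```

```text
f 359.5205127084645
[0.44459024 0.24281457 0.063     ] stand-rel to punch -0.006777496395484285 0.20385804610555766
[0.46718427 0.24569066 0.063     ] stand-rel to punch 0.015998815584383725 0.20381909482428934
[0.45102257 0.18571752 0.069     ] stand-rel to punch -0.007704842936413818 0.1464072948689686
[0.47385697 0.18860756 0.069     ] stand-rel to punch 0.015311653795056378 0.14635142880927623
[0.45604996 0.1414964  0.0725    ] stand-rel to punch -0.008377826439757869 0.10190640959722222
[0.47939493 0.14443745 0.0725    ] stand-rel to punch 0.015151570872796189 0.10183579205520468
```

```bash
sed -i 's/\[-.128,.992,0\]/[-.116,.993,0]/' h.py; cat >> h.py <<'E'
T=30
tz=R.from_quat(ori(T)).apply([0,0,1])
def edge(c,im,p):
    "row of cap-face/top boundary near predicted point p: profile over rail's middle columns"
    u,v=proj(c,p); g=cv2.GaussianBlur(cv2.cvtColor(im,cv2.COLOR_RGB2GRAY),(1,5),0).astype(float)
    prof=g[225:286,int(u)-14:int(u)-6].mean(1)
    return u,v,225+np.arange(61),prof
def slide(d,slope,grip=3):
    effector.close(f_grip=grip); f0=manip.current_force(); g=manip.current_finger_gap()
    p=np.array(manip.current_tool_pos()); manip.servo_line(p-d*yd+slope*d*Z,vel=.02)
    f=manip.current_force(); effector.open_jaws(); manip.sleep(1.0)
    print('gap',g,'f',np.round(f0,2),np.round(f,2),'moved',np.array(manip.current_tool_pos())-p,'t',manip.current_clock())
E
python3 - <<'E'
from h import *
end=np.array([.4559,.2443,.057])
g=end-.012*yd+.0007*Z; tcp=g+.013*tz; print(tcp)
manip.servo_line(tcp+.04*yd,ori(T),vel=.1); manip.servo_line(tcp,vel=.08); manip.sleep(.2)
c,im=shot('a0'); u,v,r,pr=edge(c,im,end+.006*Z); print(u,v,manip.current_force()); print(np.round(pr).astype(int))
slide(.013,.055)
c,im=shot('a1'); u,v,r,pr=edge(c,im,end+.006*Z-.013*yd); print(u,v); print(np.round(pr).astype(int))
a=cv2.imread('pics/a0.png')[215:345,220:420];b=cv2.imread('pics/a1.png')[215:345,220:420]
cv2.imwrite('pics/a01.png',cv2.resize(np.hstack([a,b]),None,fx=2,fy=2))
E
```

```text
[0.45804653 0.22592495 0.04644167]
319.842731514382 274.3981833643765 [-0.16464696  0.0826129   0.00314968]
[160 158 157 156 155 154 154 153 152 151 149 148 147 145 144 142 140 139
 138 137 138 140 141 144 146 145 136 116  94  79  74  74  74  75  75  75
  75  75  75  76  75  75  76  76  75  76  82  95 110 122 128 130 133 147
 171 199 217 224 225 223 212]
gap 0.024008340803932965 f [-1.05  0.01 -0.32] [ 0.35 -0.35 -0.8 ] moved [ 0.00152169 -0.01292922  0.00070619] t 10.4917
319.65394861699355 272.1402924984766
[144 142 141 139 138 138 138 139 140 142 144 147 146 138 121  99  83  79
  82  84  86  87  88  90  92  96  96  90  82  76  74  74  74  75  75  76
  76  76  76  76  76  76  76  76  76  77  83  94 109 122 128 131 134 146
 172 200 218 225 226 225 214]
```

View pics/a01.png

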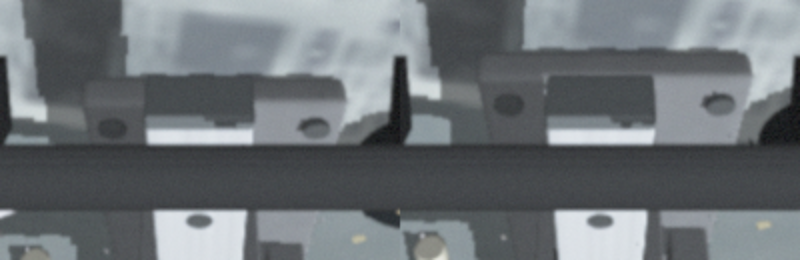

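```bash
cat >> h.py <<'E'
def rows(c,im):
    g=cv2.cvtColor(im,cv2.COLOR_RGB2GRAY).astype(float)[225:287,306:314].mean(1)
    i=np.argmax(g[15:]>165)+15          # white rail top begins
    return 225+i-(g[i]-165)/(g[i]-g[i-1])
E
python3 - <<'E'
from h import *
ref=rows(None,cv2.imread('pics/a1.png')[...,::-1]); print('ref',ref)
c=viewer.get_calibration('wrist'); p=np.array(manip.current_tool_pos())-.013*tz+.012*yd+.006*Z
print('px per mm z',proj(c,p+.001*Z)[1]-proj(c,p)[1],'per mm y',proj(c,p+.001*yd)[1]-proj(c,p)[1])
for k in range(4):
    slide(.009,.055); c,im=shot(f'b{k}'); r=rows(c,im); print(k,r)
    if abs(r-ref)>1: break
E
```

```text
ref 278.9029850746269
px per mm z 2.115275273816792 per mm y -1.3131022470776088
gap 0.02373670747896048 f [-0.17  0.15 -0.16] [0.47 0.65 0.11] moved [ 0.00103675 -0.00894127  0.00047233] t 14.3667
0 288.75
```

```bash
python3 - <<'E'
from h import *
a=cv2.imread('pics/a1.png');b=cv2.imread('pics/b0.png')
for i in(a,b): print(np.round(cv2.cvtColor(i,cv2.COLOR_BGR2GRAY)[235:290,306:314].mean(1)).astype(int))
cv2.imwrite('pics/b0c.png',cv2.resize(np.hstack([a[215:375,220:420],b[215:375,220:420]]),None,fx=2,fy=2))
E
```

```text
[143 146 148 145 125  91  76  77  82  85  86  88  88  90  92  97 101  93
  77  74  74  75  75  74  75  76  76  78  76  76  76  76  77  75  76  76
  78  91 113 126 130 132 130 135 168 210 225 226 226 226 225 200 132  70
  54]
[ 87  88  87  89  90  92  98 108 123 135 145 148 151 152 152 153 152 152
 151 150 150 151 150 150 151 152 151 151 151 149 151 147 126  92  75  77
  76  75  77  76  77  77  76  76  78  78  78  76  78  76  77  71  60  53
  55]
```

View pics/b0c.png

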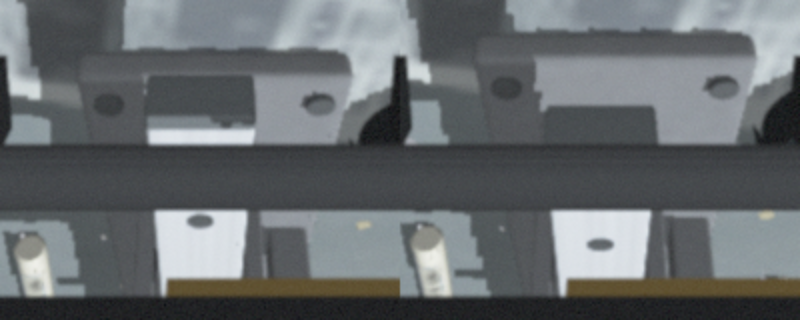

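```bash
cat >> h.py <<'E'
from scipy.optimize import brentq
def face_row(im):
    "row where newspaper/base turns to dark end face (its lower edge), falling edge below 110"
    g=cv2.cvtColor(im,cv2.COLOR_RGB2GRAY).astype(float)[:286,306:314].mean(1)
    rod=285; 
    i=max(j for j in range(230,284) if g[j]>84 and g[j+1:j+6].max()<=g[j] and g[j+1]<g[j] and g[j+5]<80)
    return i
def zrow(c,xy,row): return brentq(lambda z: proj(c,[*xy,z])[1]-row,.02,.09)
E
python3 - <<'E'
from h import *
c=viewer.get_calibration('wrist')
print(manip.current_tool_pos())
e=np.array([.4559,.2443,0])-.022*yd
z0=zrow(c,e[:2],252.7);z1=zrow(c,e[:2],267.3)
print('z',z0,z1,'tilt~',.055-(z1-z0)/.182)
p=np.array(manip.current_tool_pos())
manip.servo_line(p+.005*Z,vel=.03)
d=min((.055-(z1-z0)/.182)/.006*1e-3,.004); print('slide',d)
slide(d,.01)
c,im=shot('c0')
g=cv2.cvtColor(im,cv2.COLOR_RGB2GRAY)[235:290,306:314].mean(1); print(np.round(g).astype(int))
e2=e-d*yd
for r in range(254,276,2): print(r,round(zrow(c,e2[:2],r)-z0,4),end=' | ')
shot('s1','scene'); shot('t1','top')
E
```

```text
[0.46061841 0.20406392 0.04766149]
z 0.0536986440738281 0.06112357995725399 tilt~ 0.014203648992165446
slide 0.0023672748320275744
gap 0.024145959744110202 f [-0.76  0.33 -0.21] [ 0.54  0.56 -0.28] moved [ 2.71468834e-04 -2.38256621e-03  2.67574558e-05] t 18.225
[133 143 148 150 152 152 152 151 151 151 150 151 151 151 150 150 152 150
 150 149 150 150 150 149 150 152 148 126  91  77  75  76  77  76  77  77
  76  78  78  77  78  77  78  78  78  77  77  77  80  94 112 110  82  57
  55]
254 0.0057 | 256 0.0068 | 258 0.0078 | 260 0.0088 | 262 0.0098 | 264 0.0108 | 266 0.0118 | 268 0.0128 | 270 0.0138 | 272 0.0148 | 274 0.0157 |
```

```bash
python3 - <<'E'
from h import *
p=np.array(manip.current_tool_pos())
manip.servo_line(p+.07*yd,vel=.08); manip.servo_line(p+.07*yd+.2*Z,vel=.2)
effector.close(f_grip=10)
P=np.array([.479,.0415,.162])
manip.move_pose(P+.09*Z+.03*yd,ori(0)); manip.sleep(.3)
print(manip.current_clock(),manip.current_force(),manip.current_tool_pos())
c,im=shot('p0'); print(proj(c,P)); cv2.circle(im,tuple(int(round(k)) for k in proj(c,P)),3,(255,0,0),1)
cv2.imwrite('pics/p0m.png',im[...,::-1])
E
```

```text
23.3167 [ 0.59890041 -0.8094001   0.9533733 ] [0.47538303 0.07285458 0.25194802]
(np.float64(319.4117826442053), np.float64(248.43980319381433))
```

View pics/p0m.png

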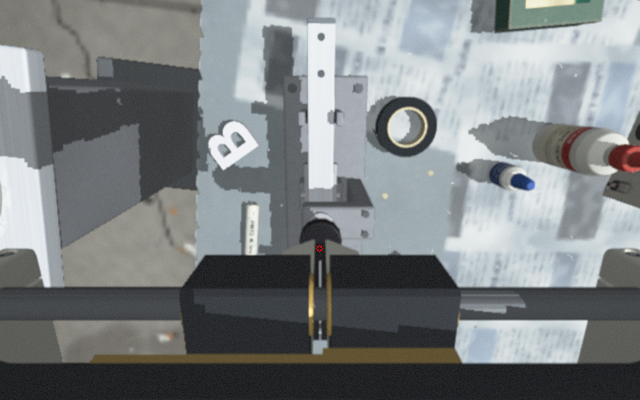

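```bash
python3 - <<'E'
from h import *
P=np.array([.479,.0415,.162])
manip.servo_line(P+.09*Z-.03*yd,vel=.1); manip.sleep(.3)
c,im=shot('p1'); u,v=proj(c,P); print(u,v)
g=cv2.cvtColor(im,cv2.COLOR_RGB2GRAY); u0,v0=int(u)-50,int(v)-60
roi=g[v0:v0+120,u0:u0+100]
m=(roi<50).astype(np.uint8)
cs,_=cv2.findContours(m,cv2.RETR_EXTERNAL,cv2.CHAIN_APPROX_NONE)
for k in cs:
    if cv2.contourArea(k)>150: print(cv2.boundingRect(k),cv2.minEnclosingCircle(k),cv2.contourArea(k),u0,v0)
cv2.imwrite('pics/p1c.png',cv2.resize(np.hstack([im[v0:v0+120,u0:u0+100,::-1],cv2.cvtColor(m*255,cv2.COLOR_GRAY2BGR)]),None,fx=3,fy=3))
E
```

```text
319.61094307210726 167.57234598811027
(30, 31, 41, 43) ((50.94117736816406, 52.0), 21.600831985473633) 1169.0 269 107
```

View pics/p1c.png

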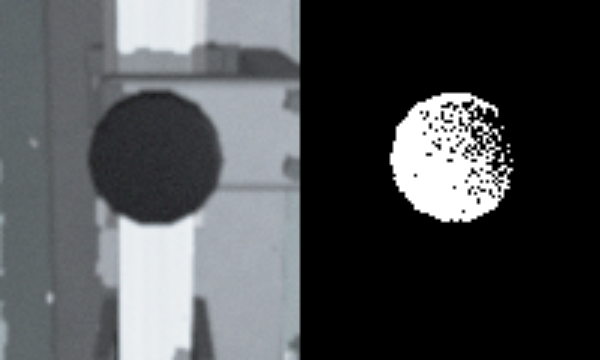

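```bash
python3 - <<'E'
from h import *
c=viewer.get_calibration('wrist'); P=cast(c,321.2,159.3,.162); print(P)
manip.servo_line(P+.02*Z,vel=.12); manip.servo_line(P+.005*Z,vel=.05); manip.sleep(.3)
f0=np.mean([manip.current_force()[2] for _ in range(5)]); z=P[2]+.005; zc=None; log=[]
while True:
    F=manip.current_force()[2]-f0
    if zc is None and F>1: zc=z
    fine=zc is not None and z<zc-.0055
    log.append((round(z-P[2],4),round(F,1)))
    if F>=9.5 or (zc and z<zc-.0125) or z<P[2]-.015: break
    z-=.0004 if fine else .001
    manip.servo_line([P[0],P[1],z],vel=.02); manip.sleep(.05)
manip.sleep(.5); print(log, manip.current_force()-np.array([0,0,f0]),manip.current_clock())
manip.servo_line([P[0],P[1],P[2]+.005],vel=.02); manip.servo_line(P+.09*Z-.03*yd,vel=.12)
manip.sleep(1); shot('p2'); print(manip.current_clock())
E
```

```text
[0.47942752 0.04727721 0.162     ]
[(np.float64(0.005), np.float64(0.0)), (np.float64(0.004), np.float64(0.6)), (np.float64(0.003), np.float64(0.2)), (np.float64(0.002), np.float64(0.9)), (np.float64(0.001), np.float64(-0.1)), (np.float64(0.0), np.float64(2.7)), (np.float64(-0.001), np.float64(1.9)), (np.float64(-0.002), np.float64(2.3)), (np.float64(-0.003), np.float64(2.3)), (np.float64(-0.004), np.float64(2.8)), (np.float64(-0.005), np.float64(2.5)), (np.float64(-0.006), np.float64(2.6)), (np.float64(-0.0064), np.float64(2.7)), (np.float64(-0.0068), np.float64(3.9)), (np.float64(-0.0072), np.float64(2.8)), (np.float64(-0.0076), np.float64(2.9)), (np.float64(-0.008), np.float64(6.4)), (np.float64(-0.0084), np.float64(7.9)), (np.float64(-0.0088), np.float64(8.0)), (np.float64(-0.0092), np.float64(9.1)), (np.float64(-0.0096), np.float64(10.4))] [-1.40356531e-01 -9.62949203e-04  8.43365270e+00] 32.525
35.3583
```

```bash
python3 - <<'E'
from h import *
P=np.array([.479,.0415,.162])
manip.servo_line(P+.09*Z+.03*yd,vel=.12); manip.sleep(.4); print(manip.current_tool_pos())
c,im=shot('p3'); a=cv2.imread('pics/p0.png'); b=im[...,::-1]
for i in(a,b): print(np.round(cv2.cvtColor(np.ascontiguousarray(i),cv2.COLOR_BGR2GRAY)[8:30,312:328].mean(1)).astype(int))
d=cv2.absdiff(a,np.ascontiguousarray(b)).max(2); print('diff px>40 above gripper',(d[:210]>40).sum(), (d[10:190,300:345]>40).sum())
t=viewer.get_image('top'); 
d2=cv2.absdiff(cv2.imread('pics/t1.png'),np.ascontiguousarray(t[...,::-1])).max(2); print((d2[190:260,215:270]>40).sum())
e=np.array([.4559,.2443,.072])-.0244*yd; print('px for 4mm end drop',proj(c,e)[1]-proj(c,e-.004*Z)[1])
E
```

```text
[0.47560113 0.07086467 0.25195382]
[179 181 182 182 183 183 185 186 184 166 147 147 148 147 156 201 234 239
 239 239 239 239]
[184 185 186 187 188 187 170 149 145 148 147 153 190 228 239 239 239 239
 239 239 239 234]
diff px>40 above gripper 5820 425
2634
px for 4mm end drop -1.1180953120010315
```

```bash
python3 - <<'E'
from h import *
q=np.array([.46089,.20168,.05269]); a=q+.025*yd
manip.move_pose(a+.045*yd+.18*Z,ori(T)); effector.open_jaws(); manip.servo_line(a+.045*yd,vel=.15);manip.servo_line(a,vel=.08); manip.sleep(.3)
print(manip.current_tool_pos(),manip.current_clock())
e=np.array([.4559,.2443,0])-.02437*yd
c,im=shot('d0')
g=cv2.cvtColor(im,cv2.COLOR_RGB2GRAY)[240:290,306:314].mean(1); print(np.round(g).astype(int))
for r in range(256,286,3): print(r,round(zrow(c,e[:2],r),4),end=' | ')
E
```

```text
[0.45783111 0.22709262 0.05263592] 41.4417
[135 138 142 143 140 121  91  76  76  81  84  83  85  87  89  88  95 107
 123 134 141 144 146 146 146 146 146 145 145 145 146 145 146 145 145 145
 144 144 145 145 145 145 146 141 123  90  75  57  51  54]
256 0.0427 | 259 0.0445 | 262 0.0463 | 265 0.0481 | 268 0.0499 | 271 0.0517 | 274 0.0534 | 277 0.0551 | 280 0.0568 | 283 0.0584 |
```

```bash
python3 - <<'E'
from h import *
q=np.array([.46089,.20168,.05269])
manip.servo_line(q,vel=.06); manip.sleep(.4)
print(manip.current_tool_pos(),manip.current_clock(),manip.current_force())
e=np.array([.4559,.2443,0])-.02437*yd
c,im=shot('d1')
for s in('c0','d1'): print(np.round(cv2.cvtColor(cv2.imread(f'pics/{s}.png'),cv2.COLOR_BGR2GRAY)[235:290,306:314].mean(1)).astype(int))
for r in range(256,270,3): print(r,round(zrow(c,e[:2],r),4),end=' | ')
E
```

```text
[0.46081653 0.20194295 0.05266652] 42.4583 [-0.61992776 -0.62769776  0.08982345]
[133 143 148 150 152 152 152 151 151 151 150 151 151 151 150 150 152 150
 150 149 150 150 150 149 150 152 148 126  91  77  75  76  77  76  77  77
  76  78  78  77  78  77  78  78  78  77  77  77  80  94 112 110  82  57
  55]
[128 141 147 149 152 152 152 154 151 150 151 151 150 150 150 152 150 151
 150 150 149 149 150 149 151 151 148 131  99  80  75  75  76  77  76  77
  75  77  77  77  78  78  77  78  78  76  77  76  78  90 106 106  80  56
  55]
256 0.0603 | 259 0.0618 | 262 0.0633 | 265 0.0648 | 268 0.0663 |
```

```bash
python3 - <<'E'
from h import *
p=np.array(manip.current_tool_pos())
manip.servo_line(p+.07*yd,vel=.08); manip.servo_line(p+.07*yd+.12*Z,vel=.15); manip.sleep(1.0)
print(manip.current_clock()); print(manip.hand_in())
E
```

```text
45.4833
the job is handed in; nothing more can be done
None
```

The rail was slid about 24 mm until it balanced level by camera. It was then marked with a punch press of about 10 N peak on the cap, measured at the wrist, and it looked just as level afterwards. The job was handed in at 45.5 s, and no verdict was returned.

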